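# Turn the spice carousel to the spice jar

## Robot

A 6-joint arm with a two-finger parallel gripper is mounted at the origin on the work surface. World frame = base frame: x ahead of the robot, y to its left, z up, the work surface at z = 0. Lengths are in m, angles in degrees, forces in N, time in s.
With the tool pointing down it reaches from about 0.4 to 0.825 m from the base axis. Payload 7 kg.
Tool frame: the origin (TCP) lies between the finger pads; the fingertips stand 19 mm ahead of it and the grasp point (between the pads) is the TCP (r.finger_overhang is the distance from the TCP to the fingertips, in m); z points along the fingers, y is the direction in which the jaws open and shut (so a half turn about z gives the same grasp; the last joint's range is limited). The gripper opens to 88 mm and grips with 3 to 60 N. Pads are 19 mm wide; open, the fingers measure 130 mm over their backs; the gripper's body (78 mm by 193 mm) begins 47 mm behind the grasp point.
Start: joints at [16.507, 20.546, 0.682, 0, -70.136, -16.507], TCP at [0.675, -0, 0.246] pointing down, gripper open.
Joint ranges: [-176.03, 176.03], [-82.01, 121.73], [-58.28, 71.71], [-173.87, 95.51], [-174.79, -0.11], [-173.66, 173.66]. Speed limits (degrees/s): [136.94, 136.94, 172.46, 180, 180, 180].

## Interface

Orientations are given as [roll, pitch, yaw] about the fixed x, y, z axes, in that order (R = Rz(yaw) Ry(pitch) Rx(roll)).
In Python, from plant import r, optics gives the robot as it stands. The module is installed in compiled form; this text tells all that it offers.
- The arm moves only by the tool step_arm, never from a script. Its argument "increments" is a list of rows, each an object of numbers: "tx", "ty", "tz": the shift along the world's x, y, z in mm; "ax", "ay", "az": the turn, a rotation vector about the world's x, y, z in degrees; "claw": the gripper command: -1 is shut, 1 is fully open, values between are in proportion. In form: [{"tx": .., "ty": .., "tz": .., "ax": .., "ay": .., "az": .., "claw": ..}, ...]. A call has 1 to 12 rows; each row shifts and turns the commanded pose from where the row before left it; what a row does not reach is not made up. A row lasts 1/10 s, in which the tool goes at most 50 mm and 8.59 degrees, less where a joint would pass 70% of its speed; a pose out of reach is approached as far as the arm can. A call with a gripper value outside its range is refused whole. The fingers move at their own pace and stop on an object; "newtons" is the grip in N (left out, the last holds). Time passes only in rows, so rows that do not move let the fingers close. It gives the time, the measured TCP pose, the force and the opening at its end, in the units of the state.
- r.get_state(): the state, without advancing time (a new reading comes with each control period).
- optics.capture(name): name is "scene" or "side" or "wrist"; returns a dict with "image" (480x640x3 uint8, blue, green, red), "depth" (480x640 float32, m along the optical axis (not along the pixel's ray), 0 where there is no reading), "fx", "fy", "cx", "cy" (pixels), "distortion" ([k1, k2, p1, p2, k3] as OpenCV has them; the pictures are not rectified), "R" (3x3) and "t" (3): a world point X has camera coordinates R X + t. Camera axes: x right, y down, z forward; pixel columns grow to the right and rows downward; lengths in m; the calibration is good to about 2 mm. A picture is of the moment at which its call begins.
- r.close_job(): hands the job in, once; it reports no verdict.
The state is a dict: "time_s": time; "joints": joint angles; "qd": joint speeds; "joint_torque": joint torques, N m; "tcp_pos": TCP position; "eef_rot": TCP orientation; "contact_force": force on the tool from outside, world axes, zero at the start; "moment": the same for the moment, N m; "gripper_width": finger opening in m.
Only numpy, scipy, OpenCV 4.12 (cv2) and the standard library are available. Lean on these libraries where they do the work, as an engineer would, in place of code of your own. Each camera call takes 0.05 s, during which the arm holds its last target. There are 200 camera calls.

## Task

Turn the spice carousel by pushing the finger pegs round its rim until the small glass spice jar with the metal twist cap stands at the front, in line with the brass pointer of the foot. Push only the carousel: do not touch, lift or knock over the jar, the ramekin or the salt pot standing on it, and leave the paella pan and the rice paddle where they lie. Then take the hand clear.

Things in the scene. Friction and masses are not known exactly. Their poses are not given: they have to be found in the camera images.
- carousel: Round wooden turntable, 230 mm across, 18 mm thick, flat top 48 mm above the shelf, a centre button 22 mm across and 30 mm high. Origin: on the turning axis at shelf level; z up, x and y turn with it. Six finger pegs on its rim (see peg). Turns either way without end stops, takes about 1 N at the pegs, stays where it is left. Starts at varied angles.
- peg (a point): Centre line of one of six equal finger pegs, 140 mm from the axis, 39 mm above the shelf. Pegs: dark wooden dowels 14 mm thick with rounded ends, sticking out level from the rim like a ship's wheel, from 115 to 167 mm from the axis, at 30, 90, 150, 210, 270 and 330 degrees from the carousel's x axis (this one: 30); turns with it.
- foot: Fixed round dark steel foot under the carousel, 180 mm across, at most 28 mm high. Along its -x axis a flat brass pointer, 22 mm wide and 5 mm thick, lies on the shelf and sticks out from under the carousel beyond the pegs, with an arrowhead 48 mm wide whose tip is 200 mm from the axis: that is the front. Origin: on the turning axis at shelf level, z up.
- front (a point): The front place: point at the height of the carousel's top face, 60 mm from the axis straight above the line of the brass pointer; fixed to the foot. The foot of the jar's centre should come here.
- jar: The closed glass spice jar with a steel twist cap, 44 mm across and 56 mm high, standing loose on the carousel with its centre 60 mm from the axis. Origin: centre of its underside, z up.
- ramekin: White ceramic ramekin, open, 62 mm across and 34 mm high, standing loose on the carousel 60 mm from the axis. Origin: centre of its underside.
- saltpot: Turned light wooden salt pot with a knobbed lid, in one piece, 54 mm across and 55 mm high, standing loose on the carousel 60 mm from the axis. The jar, ramekin and salt pot stand a third of a turn apart, in any order. Origin: centre of its underside.
- pan: Small dark enamelled paella pan, 196 mm across the rim, 36 mm high, with two steel loop handles out to 125 mm from its centre along its x axis and up to 44 mm high; stands loose on the shelf to the left (+y). Origin: centre of its underside.
- paddle: Flat light wooden rice paddle, 316 mm long, at most 62 mm wide, 8 mm thick, lying loose on the shelf to the right (-y); handle to its -x, blade to its +x. Origin: on its underside, 140 mm from the handle's end.
Mind the look-alikes: they are no part of the job. What is shaped like the jar but purple is not meant.

How it is judged (in metres and radians):
At the end, for the whole second after the job is handed in: The spice jar's centre is within 14 mm (level) of the front place over the brass pointer, the carousel is at rest, jar, ramekin and salt pot stand upright on it, and the pan and the paddle are within 15 mm of where they were (horizontal distance between jar and front below 0.014 m and angular speed of carousel below 0.05 rad/s and angle between each of jar, ramekin, saltpot's own z axis and vertical below 0.1 rad and height (world z) of jar between 0.044 and 0.053 m and height (world z) of ramekin between 0.044 and 0.053 m and height (world z) of saltpot between 0.044 and 0.053 m and distance of each of pan, paddle from where it was at the start of the episode below 0.015 m); the robot touches nothing.
It fails at once if the robot touches the jar, the ramekin or the salt pot (more than 0.3 N) (contact force between any of the fingers, the arm and jar above 0.3 N or contact force between any of the fingers, the arm and ramekin above 0.3 N or contact force between any of the fingers, the arm and saltpot above 0.3 N).
It fails at once if a thing on the carousel is lifted (more than 12 mm) or topples (height (world z) of any of jar, ramekin, saltpot above 0.06 m or angle between any of jar, ramekin, saltpot's own z axis and vertical above 0.4 rad).
It fails at once if the pan or the paddle is shifted (more than 15 mm) (distance of any of pan, paddle from where it was at the start of the episode above 0.015 m).
It also fails if it takes over 72 s, if anything falls off the work surface, if the arm or the gripper's body presses on something with over 40 N, if the wrist force passes 120 N, or if a joint passes its speed limit or range.

## Working session

There is one attempt and no reset: what is moved stays moved. The work goes in short steps, Python scripts to look and compute and a tool call to move; the robot and the scene stay as the last step left them, time stands still between calls to the robot, and variables do not carry over. Pictures are saved under pics/ and viewed, about 8 in all and at most 12, crops included, and the job is handed in when it is done.

Besides the shell and the picture viewer there is one more tool, called after "Call:" as name([rows], argument=value, ...), one row to a line, values as JSON. step_arm: Moves the arm, as the interface text tells. Its arguments: {"type":"object","properties":{"increments":{"type":"array","items":{"type":"object","properties":{"tx":{"type":"number"},"ty":{"type":"number"},"tz":{"type":"number"},"ax":{"type":"number"},"ay":{"type":"number"},"az":{"type":"number"},"claw":{"type":"number"}}}},"newtons":{"type":"number"}},"required":["increments"]}

```bash
mkdir -p pics; cat > h.py <<'E'
import numpy as np, cv2
from plant import r, optics
def cap(n,f=None):
    c=optics.capture(n)
    if f: cv2.imwrite('pics/'+f,c['image'])
    return c
def K(c): return np.array([[c['fx'],0,c['cx']],[0,c['fy'],c['cy']],[0,0,1.]])
def ray(c,uv):
    p=cv2.undistortPoints(np.array(uv,float).reshape(-1,1,2),K(c),np.array(c['distortion'],float)).reshape(-1,2)
    R=np.array(c['R']);t=np.array(c['t']); d=np.c_[p,np.ones(len(p))]@R; return -R.T@t,d
def atz(c,uv,z):
    o,d=ray(c,uv); return o+d*((z-o[2])/d[:,2])[:,None]
def proj(c,X):
    R=np.array(c['R']);t=np.array(c['t'],float)
    return cv2.projectPoints(np.array(X,float).reshape(-1,1,3),cv2.Rodrigues(R)[0],t,K(c),np.array(c['distortion'],float))[0].reshape(-1,2)
def cloud(c):
    D=c['depth'];v,u=np.nonzero(D>0)
    o,d=ray(c,np.c_[u,v]); return np.c_[u,v],o+d*D[v,u][:,None]
E
python3 - <<'E'
from h import *
for n in('scene','side'):
    c=cap(n,n+'0.png'); R=np.array(c['R']); print(n,-R.T@c['t'],c['fx'])
print(r.get_state())
E
```

```text
scene [ 1.78548298 -0.01907156  0.93633185] 603.7388034424955
side [0.03498653 0.9480089  0.66169245] 522.62810241233
{'time_s': 0.1, 'joints': array([ 1.65065780e+01,  2.05877364e+01,  6.37728370e-01, -1.72916087e-02,
       -7.01369173e+01, -1.65075646e+01]), 'qd': array([-0.10065629, -0.11041068,  0.22080026,  0.07812212,  0.02346076,
       -0.00414851]), 'joint_torque': array([-1.42273191e-03, -5.84165347e+01,  2.93752134e+01,  7.01551259e+00,
        1.01412315e-02, -6.66964229e-05]), 'tcp_pos': array([ 6.74573970e-01, -3.59481964e-05,  2.44703356e-01]), 'eef_rot': array([ 1.79912038e+02, -9.11536776e-03, -9.00068672e+01]), 'contact_force': array([-0.9962354 , -0.21552506, -0.0975485 ]), 'moment': array([-0.00261077,  0.0308796 , -0.00447039]), 'gripper_width': 0.08769003564769196}
```

View pics/scene0.png

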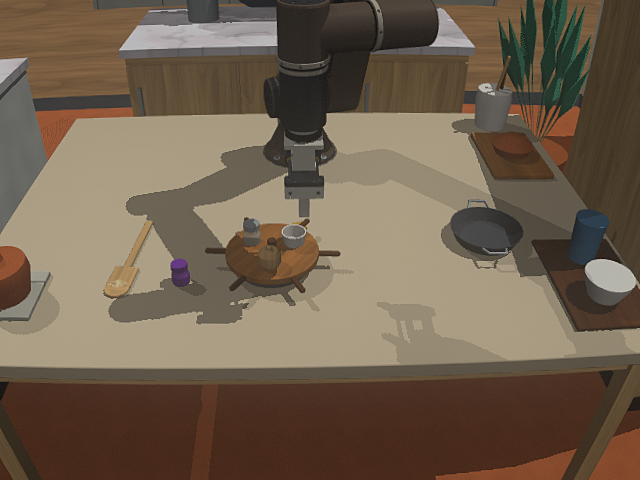

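View pics/side0.png

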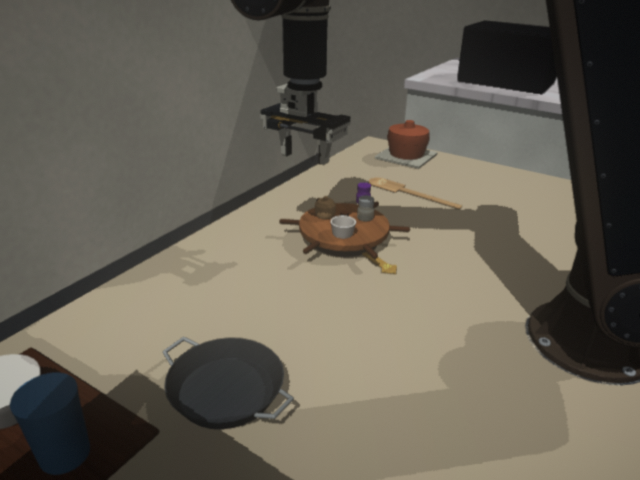

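Scene view: candidates for the jar are the steel-capped glass jar at (251,232) and the purple look-alike off the carousel at (180,272). The ramekin is at (293,236), the salt pot at (270,258), and the brass pointer shows at about (300,222). In the side view the jar is at (366,208) and the pointer tip at (390,268). The jar I choose is (251,232).

```bash
cat > m.py <<'E'
from h import *
import sys
from scipy.optimize import least_squares
def fitc(P,rad=None):
    if rad: f=lambda q:np.hypot(*(P-q[:2]).T)-rad; x0=P.mean(0)
    else: f=lambda q:np.hypot(*(P-q[:2]).T)-q[2]; x0=[*P.mean(0),.1]
    return least_squares(f,x0,loss='soft_l1',f_scale=.002).x
def measure(n):
    c=cap(n); uv,P=cloud(c); im=c['image']
    m=(abs(P[:,2]-.048)<.004)&(abs(P[:,0]-.75)<.3)&(abs(P[:,1]+.05)<.35)
    T=P[m]; ctr0=np.median(T[:,:2],0)
    T=T[np.hypot(*(T[:,:2]-ctr0).T)<.15]
    T=T[:,:2]; 
    # outer rim: farthest point per angle bin
    a=np.degrees(np.arctan2(*(T-ctr0).T[::-1]))//5; d=np.hypot(*(T-ctr0).T)
    E=np.array([T[a==k][np.argmax(d[a==k])] for k in np.unique(a)])
    q=fitc(E); print(n,'carousel',q.round(4),'top z',np.median(P[m][:,2]).round(4))
    return c,uv,P,q
if __name__=='__main__':
  for n in('scene','side'):
    c,uv,P,q=measure(n); C=q[:2]
    dd=np.hypot(*(P[:,:2]-C).T)
    # pegs
    g=(dd>.125)&(dd<.165)&(P[:,2]>.034)&(P[:,2]<.06)
    th=np.degrees(np.arctan2(*(P[g][:,:2]-C).T[::-1])); h=np.histogram(th%60,60,(0,60))[0]
    print('pegs mod60',np.degrees(np.angle(np.exp(6j*np.radians(th)).mean()))/6%60,'n',g.sum(), sorted(set((th//10*10).astype(int))))
    # things on top
    g=(dd<.1)&(dd>.02)&(P[:,2]>.066)&(P[:,2]<.12)
    if g.sum():
        Q=P[g];th=np.degrees(np.arctan2(*(Q[:,:2]-C).T[::-1]))
        for lo in range(-180,180,20):
            s=(th>=lo)&(th<lo+20)
            if s.sum(): print(lo,s.sum(),'zmax',Q[s][:,2].max().round(4),'bgr',im[0] if 0 else c['image'][uv[g][s][:,1],uv[g][s][:,0]].mean(0).round(),Q[s].mean(0).round(3))
    hsv=cv2.cvtColor(c['image'],cv2.COLOR_BGR2HSV)
    B=(hsv[...,0]>15)&(hsv[...,0]<30)&(hsv[...,1]>130)&(hsv[...,2]>90)
    b=B[uv[:,1],uv[:,0]]&(P[:,2]<.015)&(dd<.22)&(dd>.1)
    if b.sum():
        Q=P[b]; print('brass',b.sum(),Q.mean(0).round(4),'dir',np.degrees(np.arctan2(*(Q[:,:2].mean(0)-C)[::-1])),'far',dd[b].max(),Q[np.argmax(dd[b])].round(4),uv[b].min(0),uv[b].max(0))
    for nm,z in(('s',0),):
        X=[[*C,.048]]; print('C px',proj(c,X))
E
python3 m.py; python3 - <<'E'
from h import *
a=cap('scene')['image'][195:310,190:350];b=cap('side')['image'][170:290,265:425]
cv2.imwrite('pics/z.png',np.vstack([cv2.resize(a,(640,460)[:2],interpolation=2)[:300*2],cv2.resize(b,(640,480),interpolation=2)])[:, :][:940] if 0 else np.hstack([cv2.resize(a,(400,300),interpolation=2),cv2.resize(b,(400,300),interpolation=2)]))
E
```

```text
scene carousel [ 0.6077 -0.0777  0.1147] top z 0.0498
pegs mod60 26.59856864849814 n 410 [np.int64(-160), np.int64(-100), np.int64(-40), np.int64(20), np.int64(30), np.int64(80), np.int64(90), np.int64(140)]
-160 13 zmax 0.1077 bgr [101. 116. 127.] [ 0.564 -0.111  0.094]
-140 122 zmax 0.1109 bgr [ 93. 100. 102.] [ 0.573 -0.12   0.098]
-120 222 zmax 0.1111 bgr [76. 85. 90.] [ 0.588 -0.131  0.089]
-40 29 zmax 0.095 bgr [55. 79. 98.] [ 0.666 -0.103  0.085]
-20 196 zmax 0.1072 bgr [58. 82. 99.] [ 0.681 -0.089  0.087]
0 180 zmax 0.108 bgr [55. 77. 94.] [ 0.678 -0.068  0.086]
20 10 zmax 0.0892 bgr [46. 61. 73.] [ 0.662 -0.056  0.082]
80 107 zmax 0.0869 bgr [102. 109. 113.] [ 0.604 -0.02   0.077]
100 56 zmax 0.0875 bgr [114. 121. 125.] [ 0.586 -0.018  0.079]
120 117 zmax 0.0878 bgr [110. 117. 122.] [ 0.559 -0.021  0.077]
140 54 zmax 0.0884 bgr [129. 138. 145.] [ 0.559 -0.041  0.079]
brass 15 [ 0.4349 -0.0085  0.008 ] dir 158.17427473951813 far 0.19952116481252374 [ 0.4229 -0.0025  0.0073] [293 221] [306 227]
C px [[271.35530884 250.31415046]]
side carousel [ 0.603  -0.0715  0.1133] top z 0.
[... 319 characters left out ...]
0 1 zmax 0.1 bgr [76. 63. 72.] [ 0.594 -0.128  0.1  ]
-40 15 zmax 0.0918 bgr [49. 66. 80.] [ 0.649 -0.092  0.082]
-20 81 zmax 0.1032 bgr [53. 72. 86.] [ 0.654 -0.078  0.088]
0 191 zmax 0.0997 bgr [49. 66. 80.] [ 0.66  -0.06   0.081]
20 7 zmax 0.0816 bgr [52. 71. 86.] [ 0.649 -0.054  0.073]
80 71 zmax 0.0824 bgr [117. 125. 131.] [ 0.601 -0.022  0.075]
100 97 zmax 0.0823 bgr [116. 123. 127.] [ 0.58  -0.009  0.074]
120 89 zmax 0.0823 bgr [110. 118. 122.] [ 0.564 -0.023  0.074]
140 35 zmax 0.0821 bgr [130. 139. 145.] [ 0.564 -0.043  0.077]
brass 125 [ 0.4526 -0.0116  0.0039] dir 158.282324007039 far 0.19296493766764156 [0.4257 0.0047 0.0061] [375 258] [395 272]
C px [[343.91873829 222.70303243]]
```

View pics/z.png

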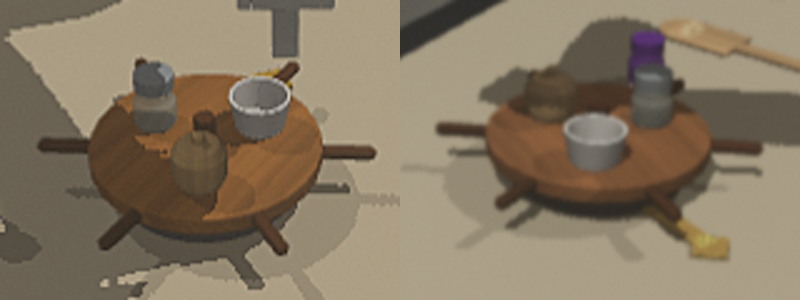

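The close crop confirms the choice: left panel (scene), steel-capped glass jar at (153,95); right panel (side), the same jar at (652,95), standing on the carousel. The purple one stands off it. I'll refine the jar angle and compute the start waypoint.

```bash
cat > j.py <<'E'
from m import *
C=[]
for n in('scene','side'):
    c,uv,P,q=measure(n);C0=q[:2]
    d=np.hypot(*(P[:,:2]-C0).T); th=np.degrees(np.arctan2(*(P[:,:2]-C0).T[::-1]))
    hsv=cv2.cvtColor(c['image'],cv2.COLOR_BGR2HSV)
    sat=hsv[uv[:,1],uv[:,0],1]
    g=(d<.09)&(d>.03)&(P[:,2]>.09)&(P[:,2]<.115)&(sat<75)
    z=P[g][:,2].max(); t=g&(P[:,2]>z-.005)
    p=P[t].mean(0); e=p[:2]-C0; print(' cap',t.sum(),p.round(4),'r',np.hypot(*e).round(4),'ang',np.degrees(np.arctan2(e[1],e[0])).round(1))
    g=(d>.125)&(d<.165)&(P[:,2]>.034)&(P[:,2]<.06); print(' peg mod60',np.degrees(np.angle(np.exp(6j*np.radians(th[g])).mean()))/6%60)
    B=(hsv[...,0]>15)&(hsv[...,0]<30)&(hsv[...,1]>130)&(hsv[...,2]>90)
    b=B[uv[:,1],uv[:,0]]&(P[:,2]<.015)&(d<.22)&(d>.1)
    for lo,hi in((.12,.15),(.15,.17),(.17,.19),(.19,.21)):
        s=b&(d>=lo)&(d<hi)
        if s.sum(): print(' brass',lo,s.sum(),th[s].mean().round(1),th[s].min().round(1),th[s].max().round(1))
E
python3 j.py; python3 -c "
import numpy as np
C=np.array([.6055,-.0748])
for p in (86.5,12.5):
  u=np.array([np.cos(np.radians(p)),np.sin(np.radians(p))]);n=np.array([-u[1],u[0]])
  print(p,C+.15*u+.045*n, C+.15*u+.028*n)
"
```

```text
scene carousel [ 0.6076 -0.0778  0.1147] top z 0.0499
 cap 55 [ 0.5748 -0.1272  0.1088] r 0.0593 ang -123.5
 peg mod60 26.562596497712224
 brass 0.17 11 157.8 150.8 163.0
 brass 0.19 3 158.5 157.5 160.0
side carousel [ 0.6036 -0.0723  0.1138] top z 0.0468
 cap 91 [ 0.5716 -0.122   0.1029] r 0.0592 ang -122.8
 peg mod60 26.512275250905574
 brass 0.12 33 158.8 155.2 162.6
 brass 0.15 34 157.8 154.0 163.2
 brass 0.17 53 158.1 151.4 163.7
 brass 0.19 3 158.0 157.4 158.5
86.5 [0.56974122 0.0776674 ] [0.58670951 0.07662958]
12.5 [0.74220462 0.00159926] [ 0.74588409 -0.01499777]
```

Call:
step_arm([
  {"tx": -27, "ty": 19.5, "az": -3.5, "claw": -1},
  {"tx": -27, "ty": 19.5, "claw": -1},
  {"tx": -27, "ty": 19.5, "claw": -1},
  {"tx": -27, "ty": 19.5, "claw": -1},
  {"claw": -1},
  {"claw": -1},
  {"tz": -30, "claw": -1},
  {"tz": -30, "claw": -1},
  {"tz": -30, "claw": -1},
  {"claw": -1},
], newtons=10)

```text
$.increments[0]: bad value
```

Call:
step_arm([
  {"tx": -27, "ty": 19.5, "tz": 0, "ax": 0, "ay": 0, "az": -3.5, "claw": -1},
  {"tx": -27, "ty": 19.5, "tz": 0, "ax": 0, "ay": 0, "az": 0, "claw": -1},
  {"tx": -27, "ty": 19.5, "tz": 0, "ax": 0, "ay": 0, "az": 0, "claw": -1},
  {"tx": -27, "ty": 19.5, "tz": 0, "ax": 0, "ay": 0, "az": 0, "claw": -1},
  {"tx": 0, "ty": 0, "tz": 0, "ax": 0, "ay": 0, "az": 0, "claw": -1},
  {"tx": 0, "ty": 0, "tz": -30, "ax": 0, "ay": 0, "az": 0, "claw": -1},
  {"tx": 0, "ty": 0, "tz": -30, "ax": 0, "ay": 0, "az": 0, "claw": -1},
  {"tx": 0, "ty": 0, "tz": -30, "ax": 0, "ay": 0, "az": 0, "claw": -1},
  {"tx": 0, "ty": 0, "tz": 0, "ax": 0, "ay": 0, "az": 0, "claw": -1},
], newtons=10)

```text
time_s: 1.3
tcp_pos: [0.5647, 0.077, 0.1518]
eef_rot: [179.6, -0.2, -93.5]
contact_force: [-0.2, 0.1, 0.3]
gripper_width: 0.0215
```

Call:
step_arm([
  {"tx": 0, "ty": 0, "tz": -25, "ax": 0, "ay": 0, "az": 0, "claw": -1},
  {"tx": 0, "ty": 0, "tz": -25, "ax": 0, "ay": 0, "az": 0, "claw": -1},
  {"tx": 0, "ty": 0, "tz": -25, "ax": 0, "ay": 0, "az": 0, "claw": -1},
  {"tx": 0, "ty": 0, "tz": -20, "ax": 0, "ay": 0, "az": 0, "claw": -1},
  {"tx": 0, "ty": 0, "tz": -10, "ax": 0, "ay": 0, "az": 0, "claw": -1},
  {"tx": 0, "ty": 0, "tz": 0, "ax": 0, "ay": 0, "az": 0, "claw": -1},
  {"tx": 0, "ty": 0, "tz": 0, "ax": 0, "ay": 0, "az": 0, "claw": -1},
])

```text
time_s: 2.0
tcp_pos: [0.568, 0.0782, 0.0518]
eef_rot: [-179.9, 0.0, -93.5]
contact_force: [-0.0, 0.2, 0.4]
gripper_width: 0.0002
```

```bash
cat > pl.py <<'E'
import sys,numpy as np
from scipy.spatial.transform import Rotation
from plant import r
# rows from peg angle a0 to a1, n rows, given clearance d
a0,a1,n,d=map(float,sys.argv[1:5]); rad=float(sys.argv[5]) if len(sys.argv)>5 else .15
C=np.array([.6055,-.0748])
s=r.get_state();print(s['tcp_pos'].round(4),s['eef_rot'].round(1))
p=s['tcp_pos'][:2]
for a in np.linspace(a0,a1,int(n)+1)[1:]:
    u=np.array([np.cos(np.radians(a)),np.sin(np.radians(a))]); q=C+rad*u+d*np.array([-u[1],u[0]])
    print(round(a,1),((q-p)*1e3).round(1)); p=q
E
python3 pl.py 87.5 50 12 .028; python3 - <<'E'
from h import *
a=cap('scene')['image'][150:310,170:370];b=cap('side')['image'][140:290,245:445]
cv2.imwrite('pics/z2.png',np.hstack([cv2.resize(a,(400,320),interpolation=2),cv2.resize(b,(400,320),interpolation=2)]))
E
```

```text
[0.568  0.0782 0.0518] [-179.9    0.   -93.5]
84.4 [24.4 -1. ]
81.2 [8.3 0.5]
78.1 [8.3 0. ]
75.0 [ 8.3 -0.4]
71.9 [ 8.3 -0.9]
68.8 [ 8.2 -1.3]
65.6 [ 8.1 -1.8]
62.5 [ 8.  -2.2]
59.4 [ 7.9 -2.6]
56.2 [ 7.7 -3.1]
53.1 [ 7.6 -3.5]
50.0 [ 7.4 -3.9]
```

View pics/z2.png

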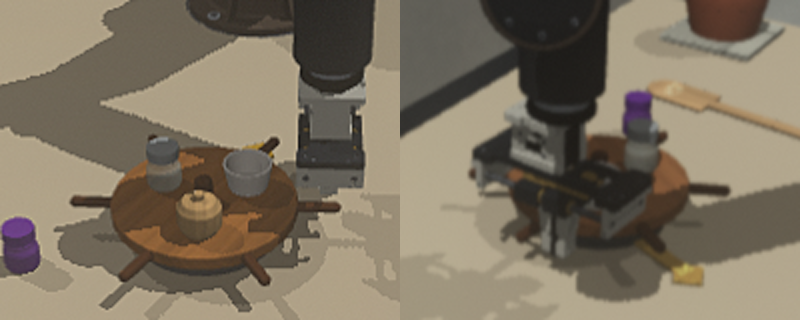

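Call:
step_arm([
  {"tx": 0, "ty": 0, "tz": -8, "ax": 0, "ay": 0, "az": 0, "claw": -1},
  {"tx": 4, "ty": 0, "tz": 0, "ax": 0, "ay": 0, "az": 0, "claw": -1},
  {"tx": 4, "ty": 0, "tz": 0, "ax": 0, "ay": 0, "az": 0, "claw": -1},
  {"tx": 4, "ty": 0, "tz": 0, "ax": 0, "ay": 0, "az": 0, "claw": -1},
  {"tx": 3, "ty": 0, "tz": 0, "ax": 0, "ay": 0, "az": 0, "claw": -1},
  {"tx": 3, "ty": 0, "tz": 0, "ax": 0, "ay": 0, "az": 0, "claw": -1},
  {"tx": 4, "ty": 0, "tz": 0, "ax": 0, "ay": 0, "az": -1, "claw": -1},
  {"tx": 5, "ty": 0, "tz": 0, "ax": 0, "ay": 0, "az": -2, "claw": -1},
  {"tx": 5, "ty": 0, "tz": 0, "ax": 0, "ay": 0, "az": -2, "claw": -1},
  {"tx": 5, "ty": 0, "tz": 0, "ax": 0, "ay": 0, "az": -2, "claw": -1},
])

```text
time_s: 3.1
tcp_pos: [0.6042, 0.0781, 0.0425]
eef_rot: [180.0, 0.0, -100.6]
contact_force: [-1.0, 1.1, 0.1]
gripper_width: 0.0005
```

```bash
python3 j.py | grep -v brass; python3 pl.py 81 57 12 .028
```

```text
scene carousel [ 0.609  -0.0781  0.114 ] top z 0.05
 cap 77 [ 0.5711 -0.1237  0.1084] r 0.0593 ang -129.7
 peg mod60 21.60320665638383
side carousel [ 0.5962 -0.0756  0.105 ] top z 0.0469
 cap 78 [ 0.5662 -0.1192  0.1034] r 0.053 ang -124.6
 peg mod60 22.574714568950757
[0.6046 0.078  0.0425] [-180.     0.  -100.6]
79.0 [ 2.  -0.2]
77.0 [ 5.3 -0.1]
75.0 [ 5.3 -0.3]
73.0 [ 5.3 -0.5]
71.0 [ 5.3 -0.7]
69.0 [ 5.3 -0.9]
67.0 [ 5.2 -1.1]
65.0 [ 5.2 -1.2]
63.0 [ 5.1 -1.4]
61.0 [ 5.1 -1.6]
59.0 [ 5.  -1.8]
57.0 [ 5.  -1.9]
```

Call:
step_arm([
  {"tx": 4, "ty": 0, "tz": 0, "ax": 0, "ay": 0, "az": -1.5, "claw": -1},
  {"tx": 5, "ty": 0, "tz": 0, "ax": 0, "ay": 0, "az": -2, "claw": -1},
  {"tx": 5, "ty": 0, "tz": 0, "ax": 0, "ay": 0, "az": -2, "claw": -1},
  {"tx": 5, "ty": -0.5, "tz": 0, "ax": 0, "ay": 0, "az": -2, "claw": -1},
  {"tx": 5, "ty": -0.5, "tz": 0, "ax": 0, "ay": 0, "az": -2, "claw": -1},
  {"tx": 5, "ty": -1, "tz": 0, "ax": 0, "ay": 0, "az": -2, "claw": -1},
  {"tx": 5, "ty": -1, "tz": 0, "ax": 0, "ay": 0, "az": -2, "claw": -1},
  {"tx": 5, "ty": -1, "tz": 0, "ax": 0, "ay": 0, "az": -2, "claw": -1},
  {"tx": 5, "ty": -1.5, "tz": 0, "ax": 0, "ay": 0, "az": -2, "claw": -1},
  {"tx": 5, "ty": -1.5, "tz": 0, "ax": 0, "ay": 0, "az": -2, "claw": -1},
  {"tx": 5, "ty": -2, "tz": 0, "ax": 0, "ay": 0, "az": -2, "claw": -1},
  {"tx": 5, "ty": -2, "tz": 0, "ax": 0, "ay": 0, "az": -2, "claw": -1},
])

```text
time_s: 4.4
tcp_pos: [0.6635, 0.067, 0.0425]
eef_rot: [-180.0, 0.0, -124.2]
contact_force: [-0.2, 2.2, 0.2]
gripper_width: 0.0005
```

```bash
python3 j.py | grep -v brass; python3 pl.py 58 34 12 .028
```

```text
scene carousel [ 0.6105 -0.0806  0.1113] top z 0.05
 cap 65 [ 0.5563 -0.1067  0.1085] r 0.0602 ang -154.3
 peg mod60 59.814397011083585
side carousel [ 0.6002 -0.0735  0.1099] top z 0.0469
 cap 98 [ 0.551  -0.1007  0.1027] r 0.0562 ang -151.0
 peg mod60 59.472269732358185
[0.6638 0.0667 0.0426] [-180.     0.  -124.1]
56.0 [ 2.4 -1.5]
54.0 [ 4.8 -2.2]
52.0 [ 4.8 -2.4]
50.0 [ 4.7 -2.5]
48.0 [ 4.6 -2.7]
46.0 [ 4.5 -2.9]
44.0 [ 4.4 -3. ]
42.0 [ 4.3 -3.2]
40.0 [ 4.2 -3.3]
38.0 [ 4.1 -3.5]
36.0 [ 3.9 -3.6]
34.0 [ 3.8 -3.7]
```

Call:
step_arm([
  {"tx": 3, "ty": -2, "tz": 0, "ax": 0, "ay": 0, "az": 0, "claw": -1},
  {"tx": 5, "ty": -2, "tz": 0, "ax": 0, "ay": 0, "az": -1.5, "claw": -1},
  {"tx": 5, "ty": -2.5, "tz": 0, "ax": 0, "ay": 0, "az": -1.5, "claw": -1},
  {"tx": 4.5, "ty": -2.5, "tz": 0, "ax": 0, "ay": 0, "az": -2, "claw": -1},
  {"tx": 4.5, "ty": -2.5, "tz": 0, "ax": 0, "ay": 0, "az": -2, "claw": -1},
  {"tx": 4.5, "ty": -3, "tz": 0, "ax": 0, "ay": 0, "az": -2, "claw": -1},
  {"tx": 4.5, "ty": -3, "tz": 0, "ax": 0, "ay": 0, "az": -2, "claw": -1},
  {"tx": 4.5, "ty": -3, "tz": 0, "ax": 0, "ay": 0, "az": -2, "claw": -1},
  {"tx": 4, "ty": -3.5, "tz": 0, "ax": 0, "ay": 0, "az": -2, "claw": -1},
  {"tx": 4, "ty": -3.5, "tz": 0, "ax": 0, "ay": 0, "az": -2, "claw": -1},
  {"tx": 4, "ty": -3.5, "tz": 0, "ax": 0, "ay": 0, "az": -2, "claw": -1},
  {"tx": 4, "ty": -4, "tz": 0, "ax": 0, "ay": 0, "az": -2, "claw": -1},
])

```text
time_s: 5.7
tcp_pos: [0.7149, 0.0318, 0.0426]
eef_rot: [-180.0, 0.0, -145.2]
contact_force: [-1.1, 0.8, -0.6]
gripper_width: 0.0006
```

```bash
python3 j.py | grep -v brass; python3 pl.py 34 10 12 .028
```

```text
scene carousel [ 0.6112 -0.0878  0.1057] top z 0.0498
 cap 75 [ 0.5475 -0.0829  0.1081] r 0.064 ang 175.5
 peg mod60 37.412504316528825
side carousel [ 0.6038 -0.0726  0.1134] top z 0.0469
 cap 100 [ 0.5435 -0.0779  0.1029] r 0.0605 ang -175.0
 peg mod60 36.79494967121546
[0.715  0.0313 0.0425] [-180.     0.  -145.1]
32.0 [ 2.8 -2.9]
30.0 [ 3.5 -4. ]
28.0 [ 3.4 -4.1]
26.0 [ 3.2 -4.2]
24.0 [ 3.1 -4.3]
22.0 [ 2.9 -4.4]
20.0 [ 2.8 -4.5]
18.0 [ 2.6 -4.6]
16.0 [ 2.5 -4.7]
14.0 [ 2.3 -4.8]
12.0 [ 2.1 -4.9]
10.0 [ 2. -5.]
```

Call:
step_arm([
  {"tx": 3, "ty": -3, "tz": 0, "ax": 0, "ay": 0, "az": -1.5, "claw": -1},
  {"tx": 3.5, "ty": -4, "tz": 0, "ax": 0, "ay": 0, "az": -2, "claw": -1},
  {"tx": 3.5, "ty": -4, "tz": 0, "ax": 0, "ay": 0, "az": -2, "claw": -1},
  {"tx": 3, "ty": -4, "tz": 0, "ax": 0, "ay": 0, "az": -2, "claw": -1},
  {"tx": 3, "ty": -4.5, "tz": 0, "ax": 0, "ay": 0, "az": -2, "claw": -1},
  {"tx": 3, "ty": -4.5, "tz": 0, "ax": 0, "ay": 0, "az": -2, "claw": -1},
  {"tx": 3, "ty": -4.5, "tz": 0, "ax": 0, "ay": 0, "az": -2, "claw": -1},
  {"tx": 2.5, "ty": -4.5, "tz": 0, "ax": 0, "ay": 0, "az": -2, "claw": -1},
  {"tx": 2.5, "ty": -4.5, "tz": 0, "ax": 0, "ay": 0, "az": -2, "claw": -1},
  {"tx": 2.5, "ty": -5, "tz": 0, "ax": 0, "ay": 0, "az": -2, "claw": -1},
  {"tx": 2, "ty": -4, "tz": 0, "ax": 0, "ay": 0, "az": -2, "claw": -1},
])

```text
time_s: 6.9
tcp_pos: [0.7462, -0.015, 0.0426]
eef_rot: [-180.0, 0.0, -166.7]
contact_force: [-0.1, 1.4, -0.1]
gripper_width: 0.0006
```

```bash
python3 j.py | grep -v brass; python3 pl.py 12 0 6 .028
```

```text
scene carousel [ 0.6146 -0.1112  0.0945] top z 0.0496
 cap 20 [ 0.5507 -0.0747  0.1077] r 0.0736 ang 150.3
 peg mod60 27.51876256691769
side carousel [ 0.6034 -0.0722  0.1134] top z 0.0468
 cap 98 [ 0.546  -0.0569  0.1028] r 0.0594 ang 165.1
 peg mod60 15.750061687596057
[ 0.7461 -0.0153  0.0425] [-180.    -0.  -166.6]
10.0 [ 2.3 -5.8]
8.0 [ 1.8 -5. ]
6.0 [ 1.6 -5.1]
4.0 [ 1.4 -5.1]
2.0 [ 1.3 -5.2]
0.0 [ 1.1 -5.2]
```

Call:
step_arm([
  {"tx": 2, "ty": -4.5, "tz": 0, "ax": 0, "ay": 0, "az": -2, "claw": -1},
  {"tx": 1.5, "ty": -5, "tz": 0, "ax": 0, "ay": 0, "az": -2, "claw": -1},
  {"tx": 1.5, "ty": -5, "tz": 0, "ax": 0, "ay": 0, "az": -2, "claw": -1},
  {"tx": 1, "ty": -3, "tz": 0, "ax": 0, "ay": 0, "az": -1, "claw": -1},
  {"tx": 0, "ty": -1, "tz": 0, "ax": 0, "ay": 0, "az": 0, "claw": -1},
  {"tx": 0, "ty": 0, "tz": 0, "ax": 0, "ay": 0, "az": 0, "claw": -1},
  {"tx": 0, "ty": 0, "tz": 0, "ax": 0, "ay": 0, "az": 0, "claw": -1},
])

```text
time_s: 7.7
tcp_pos: [0.7518, -0.0331, 0.0426]
eef_rot: [-180.0, -0.0, -173.5]
contact_force: [-0.0, -0.0, 0.4]
gripper_width: 0.0003
```

```bash
python3 j.py
```

```text
scene carousel [ 0.6093 -0.0813  0.1099] top z 0.0496Traceback (most recent call last):
  File "j.py", line 9, in <module>
    z=P[g][:,2].max(); t=g&(P[:,2]>z-.005)
    return umr_maximum(a, axis, None, out, keepdims, initial, where)
ValueError: zero-size array to reduction operation maximum which has no identity
```

Call:
step_arm([
  {"tx": 0, "ty": 5, "tz": 0, "ax": 0, "ay": 0, "az": 0, "claw": -1},
  {"tx": 0, "ty": 10, "tz": 0, "ax": 0, "ay": 0, "az": 0, "claw": -1},
  {"tx": 0, "ty": 0, "tz": 0, "ax": 0, "ay": 0, "az": 0, "claw": -1},
  {"tx": 0, "ty": 0, "tz": 20, "ax": 0, "ay": 0, "az": 0, "claw": -1},
  {"tx": 0, "ty": 0, "tz": 40, "ax": 0, "ay": 0, "az": 0, "claw": -1},
  {"tx": 0, "ty": 0, "tz": 40, "ax": 0, "ay": 0, "az": 0, "claw": -1},
  {"tx": 0, "ty": 0, "tz": 40, "ax": 0, "ay": 0, "az": 0, "claw": -1},
  {"tx": 0, "ty": 30, "tz": 40, "ax": 0, "ay": 0, "az": 0, "claw": -1},
  {"tx": 0, "ty": 40, "tz": 20, "ax": 0, "ay": 0, "az": 0, "claw": -1},
  {"tx": 0, "ty": 40, "tz": 0, "ax": 0, "ay": 0, "az": 0, "claw": -1},
  {"tx": 0, "ty": 40, "tz": 0, "ax": 0, "ay": 0, "az": 0, "claw": -1},
  {"tx": 0, "ty": 0, "tz": 0, "ax": 0, "ay": 0, "az": 0, "claw": -1},
])

```text
time_s: 8.95
tcp_pos: [0.7515, 0.1374, 0.2424]
eef_rot: [179.9, 0.0, -173.2]
contact_force: [-0.8, -0.8, 0.1]
gripper_width: 0.0007
```

```bash
python3 j.py; python3 - <<'E'
from h import *
a=cap('scene')['image'][150:310,90:350];b=cap('side')['image'][140:290,245:445]
cv2.imwrite('pics/z3.png',np.hstack([cv2.resize(a,(400,300),interpolation=2),cv2.resize(b,(400,300),interpolation=2)]))
E
```

```text
scene carousel [ 0.6086 -0.077   0.1143] top z 0.0498
 cap 82 [ 0.5515 -0.0555  0.1082] r 0.061 ang 159.3
 peg mod60 7.409403059728468
 brass 0.15 2 154.4 153.8 155.1
 brass 0.17 54 156.9 150.8 164.8
 brass 0.19 6 157.8 156.3 159.6
side carousel [ 0.6036 -0.0725  0.113 ] top z 0.0469
 cap 109 [ 0.5486 -0.0499  0.1027] r 0.0594 ang 157.6
 peg mod60 7.46597090695509
 brass 0.12 52 157.9 152.9 162.7
 brass 0.15 29 157.0 152.9 163.1
 brass 0.17 57 158.0 151.7 163.8
 brass 0.19 4 156.6 155.4 157.4
```

View pics/z3.png

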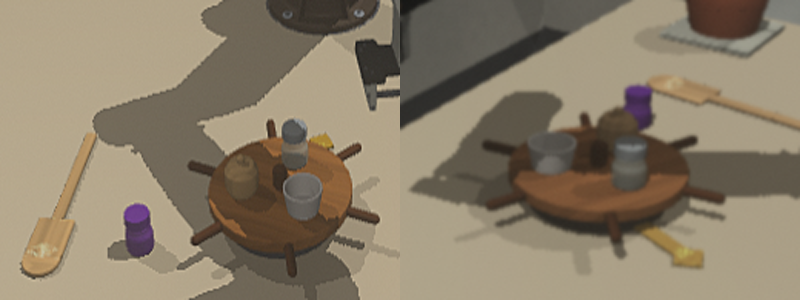

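The picture shows the jar at (294,145) in the left panel and (630,165) in the right. It stands over the pointer, whose arrowhead is at (322,142) and (688,252). All three things are upright. Measured jar angle is 157.6–159.3° against a pointer direction of about 157.7°, so the jar is within roughly 2 mm. The hand is clear.

```bash
python3 -c "
from plant import r
s=r.get_state();print(s['time_s'],s['contact_force']);print(r.close_job())"
```

```text
9.15 [-0.37070575 -0.41866097  0.73064863]
the job is handed in; nothing more can be done
None
```

I turned the carousel about 79° clockwise, seen from above, and the jar with the steel cap now stands at the front, in line with the brass pointer. I pushed a single peg with the closed fingertips, backed off, lifted the hand clear to about 0.24 m, and handed the job in at 9.15 s.

- **Jar position:** the two cameras put the jar at 159.3° (scene) and 157.6° (side). The pointer lies at about 157–158°. That leaves the jar about 2 mm from the front place, against the 14 mm allowed. It stands 59–61 mm from the axis.
- **Other objects:** the last picture shows the jar, ramekin and salt pot upright. I did not measure the pan or the paddle before and after; the hand's path stayed away from both.
- **Disagreements:** the cameras differed by about 5 mm on absolute position. I measured the angles in each camera against its own carousel centre, so that offset largely drops out. While the arm hid part of the carousel, the scene camera's readings were unreliable and its last check before I backed off failed. I relied on the side camera until the hand was clear, and then both agreed.

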